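# Clamp the grinder's die bar

## Robot

A 6-joint arm with a two-finger parallel gripper is mounted at the origin on the work surface. World frame = base frame: x ahead of the robot, y to its left, z up, the work surface at z = 0. Lengths are in m, angles in rad, forces in N, time in s.
With the tool pointing down it reaches from about 0.25 to 0.775 m from the base axis. Payload 4 kg.
Tool frame: the origin (TCP) lies between the finger pads; the fingertips stand 14 mm ahead of it and the grasp point (between the pads) lies 5 mm behind it; z points along the fingers, y is the direction in which the jaws open and shut (so a half turn about z gives the same grasp; the last joint's range is limited). The gripper opens to 94 mm and grips with 3 to 60 N. Pads are 16 mm wide; open, the fingers measure 119 mm over their backs; the gripper's body (75 mm by 177 mm) begins 78 mm behind the grasp point.
Start: joints at [-1.229, 0.087, 1.371, -0, 1.684, -0.103], TCP at [0.237, -0.497, 0.22] pointing down, gripper open.
Joint ranges: [-3.1, 3.1], [-0.76, 2.03], [0.27, 2.55], [-1.08, 4.22], [0.17, 2.65], [-2.57, 2.57]. Speed limits (rad/s): [2.79, 2.79, 3.14, 3.14, 3.14, 3.14].

## Interface

Orientations are given as [roll, pitch, yaw] about the fixed x, y, z axes, in that order (R = Rz(yaw) Ry(pitch) Rx(roll)).
In Python, from bench import robot, cams, spotter gives the robot as it stands.
- The arm moves only by the shell command python3 -m inch 'ROWS'. ROWS is JSON, a list of rows, each an object of numbers: "grip": the opening, from 0 (shut) to 1 (fully open); "dx", "dy", "dz": the shift along the tool's x, y, z in units of 25 mm (1.0 is 25 mm); "rx", "ry", "rz": the turn, a rotation vector about the tool's x, y, z in units of 5 degrees (1.0 is 5 degrees). A call has 1 to 12 rows; each row shifts and turns the pose as measured when the row begins, along the tool's axes as they then stand; what a row does not reach is not made up. A row lasts 1/8 s, in which the tool goes at most 62.5 mm and 10.7 degrees, less where a joint would pass 70% of its speed; a pose out of reach is approached as far as the arm can. A call is refused whole if a number of a shift passes 1 or a number of a turn 1, either way. A call with a gripper value outside its range is refused whole. The fingers move at their own pace and stop on an object; the grip force is fixed at half the most. Time passes only in rows, so rows that do not move let the fingers close. It gives the time, the measured TCP pose, the force and the opening at its end, in the units of the state.
- robot.get_obs(): the state, without advancing time (a new reading comes with each control period).
- cams.snapshot(name): name is "scene" or "top" or "wrist"; returns a dict with "frame" (480x640x3 uint8, red, green, blue), "intrinsics" (3x3 intrinsics, pixels), "eye" and "orientation" of the camera in the world. Camera axes: x right, y up, looking along -z (the intrinsics and any distortion apply to the point x, -y, -z); pixel columns grow to the right and rows downward; lengths in m; the calibration is good to about 2 mm. A picture is of the moment at which its call begins. There is no depth.
- robot.close_job(): hands the job in, once; it reports no verdict.
Trained networks look in a picture, given as the dict that the camera call returned (one of the last four; its "shot" number tells which), for a name from the list of things; names that differ only in an ending like _2 or _b are one class to them, and where a whole thing is asked for, a point or a joint stands for the part that bears it (a point fixed in the world has none). Each returns a list of dicts, best first, with "score" (0 to 1); they miss things now and then, are a little off and sometimes report something else, mostly with a low value. They report only what shows in the picture. A call takes as long as a camera call. They do not tell look-alikes from the thing itself.
- spotter.regions_of(picture, query): "pixels" (480x640 bool, what is visible of it) and "extent" ([left, top, right, bottom] in pixels, round what is visible of it).
- spotter.place_of(picture, query): "pixel" ([column, row] in pixels: a listed point, or the origin of a listed thing).
The state is a dict: "time": time; "joint_positions": joint angles; "qvel": joint speeds; "joint_torque": joint torques, N m; "tool_pos": TCP position; "ee_rot": TCP orientation; "wrist_force": force on the tool from outside, world axes, zero at the start; "wrist_torque": the same for the moment, N m; "width": finger opening in m.
Only numpy, scipy, OpenCV 4.12 (cv2) and the standard library are available. Lean on these libraries where they do the work, as an engineer would, in place of code of your own. Each camera call takes 0.05 s, during which the arm holds its last target.

## Task

Push the die bar gently along its guide until it is fully home against the stop, then turn the grinder's T-handle clockwise until the rising resistance shows that the bar is firmly clamped, without overtightening. Leave the T-handle tight and let go; do not touch the red release lever or disturb the other things on the slab.

Things in the scene. Friction and masses are not known exactly. Their poses are not given: they have to be found in the camera images.
- grinder: Green and steel hand-crank grinder bolted to the slab, with its die clamp. Origin: on the slab surface (z = 0) straight below the axis of the clamp screw. Its x axis points along the die guide, from the open near end to the stop; z is up. The grinder's body, hopper and crank stand on the +y side, from y = +140 mm outwards, up to 295 mm high.
- stop (a point): Middle of the stop's face at the far end of the guide, 30 mm past the screw's axis (+x), 50 mm above the slab; axes as the grinder's. In the grinder's frame, mm: base 100 wide, 30 high, x -185 to +75; guide walls 47 apart, x -100 to +45, tops at z = 54; the clamp's column stands behind the stop.
- bed: The steel floor of the guide, 46 mm wide, its top 36 mm above the slab, from x = -175 to +30 mm in the grinder's frame; the die bar lies on it and is clamped down onto it. Its frame coincides with the grinder's.
- die: Aluminium die bar lying loosely in the guide: 145 mm long (x, along the guide), 44 wide, 22 thick, 0.3 to 0.5 kg, a blue upright tab at its near (-x) end. Origin: centre of its underside. Starts 30 to 55 mm short; home (far end on the stop) its origin is at x = -42.5 mm in the grinder's frame. Sliding drag 2 to 5 N, up to 10 if it catches; over 40 N from the fingers is too rough.
- die_tab (a point): Centre of the near (-x) face of the die bar's blue tab, the face to push; 73 mm above the slab. The tab is 40 mm wide (y), 12 thick (x) and stands from 58 to 88 mm above the slab. When the bar is home this face is at x = -115 mm in the grinder's frame. Axes as the die's.
- screw (a joint): Turn of the clamp screw, rad, growing clockwise as seen from above, which lowers the foot by 5 mm per rad; 0 is fully backed off, the thread ends at 5.4. It starts between 0 and 0.5, drags a steady 0.4 N m when turning freely and stays where it is left. The foot meets the bar between 1.9 and 3.7 rad: how far it sticks out differs from run to run and is not told.
- clamp_arm (a point): Top of the arm on the screw's axis, 158 mm high, 44 mm wide. The foot is on stiff springs: after first touch the clamping force grows by about 95 N, the torque by 0.48 N m, per rad. Well clamped: 0.12 to 0.28 N m above free drag (25 to 56 N); over 0.32 is too tight. The drag also holds the screw when turning pauses, so compare torques while turning or after equal forward steps.
- handle (a point): Centre of the T-handle's steel crossbar, on the screw's axis, 205 mm above the slab; it stays at that height. The bar is 100 mm long along this point's y axis, 14 wide (x), 16 tall, with a 21 mm black ball at each end (125 over all); free space of 27 mm or more below it. At screw = 0 its axes are parallel to the grinder's; it turns with the screw.
- release_lever (a joint): Small red release lever, about 50 mm long, on the right (-y) side of the column, swinging about the grinder's y axis; rad, starts at 0, to be left alone.
- lever_tip (a point): Red knob of the release lever, 14 mm across, about 133 mm above the slab and 58 mm behind the screw's axis (+x).
- bowl: Aluminium bowl, 170 mm across, 60 mm tall, a bystander; origin: centre of its underside.
- dish: Shallow clay dish, 140 mm across, 30 mm tall, a bystander; origin: centre of its underside.
- mug: White plastic mug, 80 mm across, 90 mm tall, handle to its +y, a bystander; origin: centre of its underside.
- pestle: Wooden pestle standing on its broad end, 135 mm tall, a bystander; origin: centre of its underside.
- jar: Glass jar with a red cap, 68 mm across, 100 mm tall, a bystander; origin: centre of its underside.
- brush: Flat brush with a wooden handle lying along its x, a bystander; origin: centre, at its underside.
Mind the look-alikes: they are no part of the job. What is shaped like the die but turquoise is not meant.

How it is judged:
By the outcome, as a careful person would: the job done as asked, in the order asked, and still so for the second after the job is handed in, with the robot touching nothing.
It also fails if it takes over 72 s, if anything falls off the work surface, if the arm or the gripper's body presses on something with over 40 N, if the wrist force passes 120 N, or if a joint passes its speed limit or range.

## Working session

There is one attempt and no reset: what is moved stays moved. The work goes in short steps, Python scripts to look and compute and a shell command to move; the robot and the scene stay as the last step left them, time stands still between calls to the robot, and variables do not carry over. Pictures are saved under pics/ and viewed, and the job is handed in when it is done.

```bash
ls; mkdir -p pics
cat > h.py <<'E'
import numpy as np, cv2
from bench import robot, cams, spotter
def snap(n,f=None):
    p=cams.snapshot(n)
    if f: cv2.imwrite('pics/'+f,p['frame'][:,:,::-1])
    return p
def ray(p,px):
    K=np.array(p['intrinsics']);d=np.linalg.inv(K)@[px[0],px[1],1]
    d=np.array([d[0],-d[1],-d[2]])
    R=np.array(p['orientation'])
    return np.array(p['eye']),R@d
def atz(p,px,z):
    e,d=ray(p,px); return e+d*(z-e[2])/d[2]
E
python3 - <<'E'
from h import *
for c in ['scene','top','wrist']:
    p=snap(c,c+'0.png'); print(c,{k:(v if k!='frame' else 0) for k,v in p.items()})
    for q in ['grinder','stop','die','die_tab','handle','clamp_arm','lever_tip','bowl','dish','mug','pestle','jar','brush']:
        print(q,[(np.round(r['pixel']).tolist(),round(r['score'],2)) for r in spotter.place_of(p,q)])
print(robot.get_obs())
E
```

```text
pics
scene {'frame': 0, 'intrinsics': array([[472.24466449,   0.        , 318.56576286],
       [  0.        , 472.24466449, 236.98151432],
       [  0.        ,   0.        ,   1.        ]]), 'eye': array([0.20100201, 0.92350277, 0.93717645]), 'orientation': array([ 0.89859311, -0.00414364, -2.8436674 ]), 'shot': 1}
grinder [([276.0, 239.0], 0.92)]
stop [([262.0, 223.0], 0.91), ([304.0, 235.0], 0.33)]
die [([375.0, 278.0], 0.93), ([308.0, 298.0], 0.66), ([274.0, 200.0], 0.25)]
die_tab [([353.0, 261.0], 0.87), ([325.0, 235.0], 0.63), ([312.0, 201.0], 0.61)]
handle [([274.0, 182.0], 0.73)]
clamp_arm [([272.0, 197.0], 0.73)]
lever_tip []
bowl [([357.0, 187.0], 0.78), ([273.0, 199.0], 0.71)]
dish [([312.0, 199.0], 0.89), ([357.0, 186.0], 0.37)]
mug [([399.0, 209.0], 0.78)]
pestle [([354.0, 422.0], 0.69)]
jar [([189.0, 433.0], 0.79)]
brush []
top {'frame': 0, 'intrinsics': array([[483.49752015,   0.        , 319.78422965],
       [  0.        , 483.49752015, 235.51923001],
       [  0.        ,   0.        ,   1.        ]]), 'eye': array([0.31039109, 0.00511653, 1.42256184]), 'orientatio
[... 1152 characters left out ...]
[]
{'time': 2.1, 'joint_positions': array([-1.22904243e+00,  8.72098852e-02,  1.37073273e+00,  1.59893255e-05,
        1.68358989e+00, -1.03094031e-01]), 'qvel': array([-2.56299585e-05, -1.32739563e-03, -3.86080643e-05, -5.91608267e-04,
        6.64644000e-04,  3.01766133e-05]), 'joint_torque': array([ 7.71459345e-04, -3.40030611e+01, -3.02588904e+01,  7.18361652e-02,
        2.36673898e-02,  1.74211664e-05]), 'tool_pos': array([ 0.23668314, -0.496479  ,  0.21948384]), 'ee_rot': array([ 3.14153119e+00, -9.61287392e-06,  4.44849730e-01]), 'wrist_force': array([-0.1041494 , -0.03395666, -0.44575861]), 'wrist_torque': array([ 0.00446036, -0.02243423, -0.02345809]), 'width': 0.09384693257840078}
```

View pics/scene0.png

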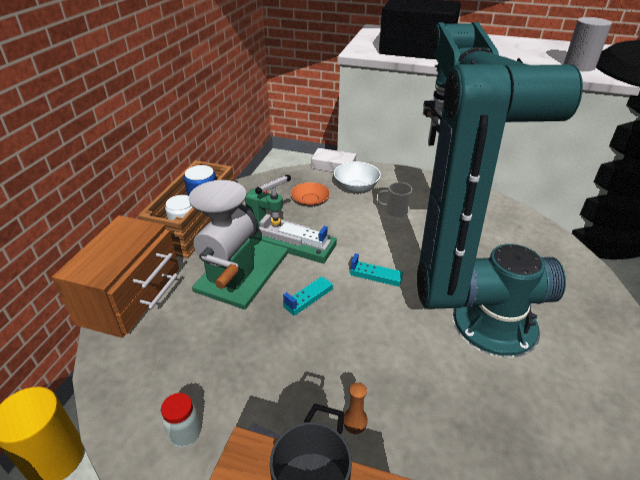

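View pics/top0.png

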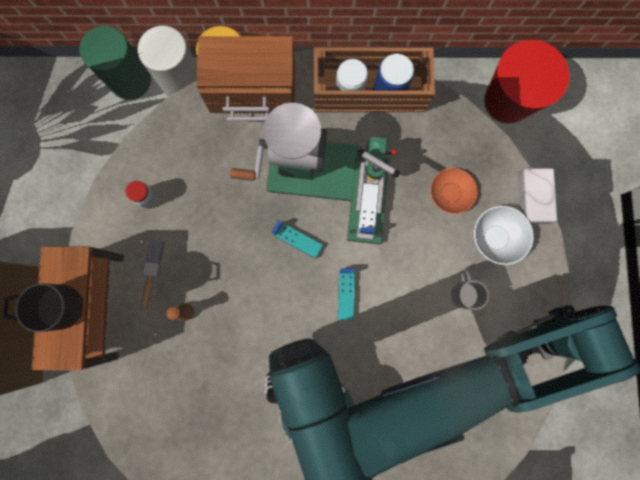

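Run:
```python
import cv2
a=cv2.imread('pics/top0.png')[125:255,320:420]; b=cv2.imread('pics/scene0.png')[160:270,230:350]
cv2.imwrite('pics/topc.png',cv2.resize(a,None,fx=4.5,fy=4.5,interpolation=2)); cv2.imwrite('pics/scenec.png',cv2.resize(b,None,fx=5,fy=5,interpolation=2))
```

```text
(no output)
```

View pics/topc.png

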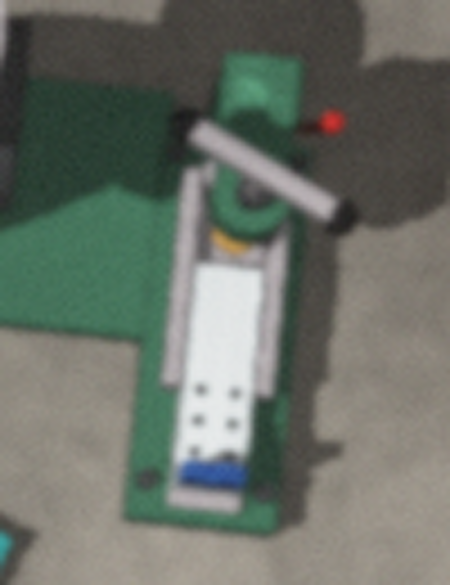

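View pics/scenec.png

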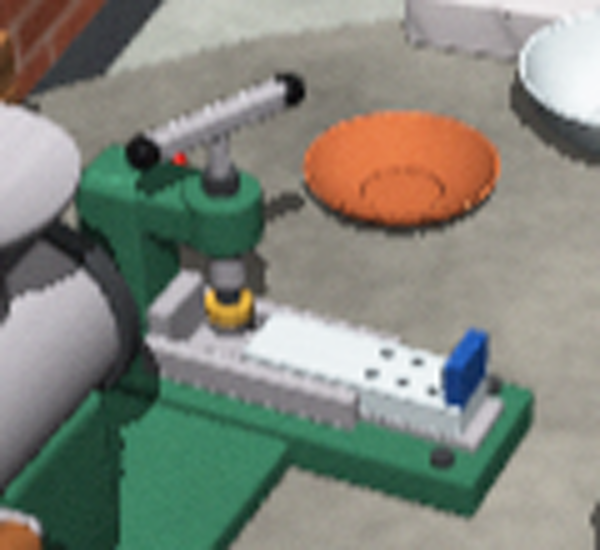

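```bash
cat > fit.py <<'E'
from h import *
from scipy.optimize import least_squares
from scipy.spatial.transform import Rotation as R
cam={'top':(np.array([[483.4975,0,319.784],[0,483.4975,235.519],[0,0,1]]),[0.31039109, 0.00511653, 1.42256184],[0.13667214, -0.0086721 , -1.57399844]),
'scene':(np.array([[472.2447,0,318.566],[0,472.2447,236.98],[0,0,1]]),[0.20100201, 0.92350277, 0.93717645],[0.89859311, -0.00414364, -2.8436674])}
def proj(c,P):
    K,e,o=cam[c]; q=R.from_euler('xyz',o).inv().apply(np.asarray(P)-e); q=K@[q[0],-q[1],-q[2]]; return q[:2]/q[2]
T=lambda u,v:np.array([320+(u+.5)/4.5-.5,125+(v+.5)/4.5-.5]); S=lambda u,v:np.array([230+(u+.5)/5-.5,160+(v+.5)/5-.5])
def W(p,l): c,s=np.cos(p[2]),np.sin(p[2]); return np.array([p[0]+c*l[0]-s*l[1],p[1]+s*l[0]+c*l[1],l[2]])
obs=[]
ball=lambda s:(lambda p:[s*.052*np.sin(p[3]),s*.052*np.cos(p[3]),.205])  # clockwise turn: yaw=-screw
f=lambda *l:(lambda p:l)
obs=[('top',T(185,124),ball(1),'b+'),('top',T(341,217),ball(-1),'b-'),('scene',S(143,151),ball(1),'b+'),('scene',S(290,89),ball(-1),'b-'),
('top',T(125,520),f(-.185,.05,.03),'c+'),('top',T(276,532),f(-.185,-.05,.03),'c-'),('scene',S(532,393),f(-.185,-.05,.03),'c-'),('scene',S(470,492),f(-.185,.05,.03),'c+'),
('top',T(214,463),lambda p:[p[4]+.006,0,.088],'tabtop'),('scene',S(473,340),lambda p:[p[4]+.006,0,.088],'tabtop')]
def res(p): return np.concatenate([proj(c,W(p,l(p)))-m for c,m,l,n in obs])
if __name__=='__main__':
    r=least_squares(res,[.5,-.13,0,.3,-.15],loss='soft_l1'); print(np.round(r.x,4)); 
    for o,e in zip(obs,res(r.x).reshape(-1,2)): print(o[0],o[3],e.round(1))
E
python3 fit.py
```

```text
[ 0.6685 -0.1574 -0.117   0.445  -0.1618]
top b+ [0.  0.2]
top b- [-0.4  0.2]
scene b+ [-0.1 -0.4]
scene b- [-0.5 -0.4]
top c+ [-0.5 -0.9]
top c- [0.1 0.4]
scene c- [ 0.7 -1.5]
scene c+ [ 0.3 -2. ]
top tabtop [-0.1  0.9]
scene tabtop [-2.4  0.8]
```

```bash
python3 -m inch '[{"grip":0,"dx":0.95,"dy":-0.62},{"grip":0,"dx":0.95,"dy":-0.62},{"grip":0,"dx":0.95,"dy":-0.62},{"grip":0,"dx":0.95,"dy":-0.62},{"grip":0,"dx":0.95,"dy":-0.62},{"grip":0,"dx":0.95,"dy":-0.62},{"grip":0,"dx":0.95,"dy":-0.62},{"grip":0,"dx":0.95,"dy":-0.62},{"grip":0,"dx":0.95,"dy":-0.62},{"grip":0,"dx":0.95,"dy":-0.62},{"grip":0,"dx":0.95,"dy":-0.62},{"grip":0,"dx":0.95,"dy":-0.62}]'
python3 -m inch '[{"rz":-1},{"rz":-1},{"rz":-1},{"rz":-1},{"rz":-1},{"rz":-1},{"rz":-1},{"rz":-1},{"rz":-1},{"rz":-1},{"rz":-1},{"rz":-1}]'
python3 -m inch '[{"rz":-1},{"rz":-1},{"rz":-1},{"rz":-1},{"rz":-1},{"rz":-1},{"rz":-1},{"rz":-1},{"rz":-1},{"rz":-1},{"rz":-1},{"rz":-1}]'
```

```text
invalid input at $[0]: expected keys grip, dx, dy, dz, rx, ry, rz
invalid input at $[0]: expected keys grip, dx, dy, dz, rx, ry, rz
invalid input at $[0]: expected keys grip, dx, dy, dz, rx, ry, rz
```

```bash
python3 -m inch '[{"grip":0,"dx":0.95,"dy":-0.62,"dz":0,"rx":0,"ry":0,"rz":0},{"grip":0,"dx":0.95,"dy":-0.62,"dz":0,"rx":0,"ry":0,"rz":0},{"grip":0,"dx":0.95,"dy":-0.62,"dz":0,"rx":0,"ry":0,"rz":0},{"grip":0,"dx":0.95,"dy":-0.62,"dz":0,"rx":0,"ry":0,"rz":0},{"grip":0,"dx":0.95,"dy":-0.62,"dz":0,"rx":0,"ry":0,"rz":0},{"grip":0,"dx":0.95,"dy":-0.62,"dz":0,"rx":0,"ry":0,"rz":0},{"grip":0,"dx":0.95,"dy":-0.62,"dz":0,"rx":0,"ry":0,"rz":0},{"grip":0,"dx":0.95,"dy":-0.62,"dz":0,"rx":0,"ry":0,"rz":0},{"grip":0,"dx":0.95,"dy":-0.62,"dz":0,"rx":0,"ry":0,"rz":0},{"grip":0,"dx":0.95,"dy":-0.62,"dz":0,"rx":0,"ry":0,"rz":0},{"grip":0,"dx":0.95,"dy":-0.62,"dz":0,"rx":0,"ry":0,"rz":0},{"grip":0,"dx":0.95,"dy":-0.62,"dz":0,"rx":0,"ry":0,"rz":0}]'
python3 -m inch '[{"grip":0,"dx":0,"dy":0,"dz":0,"rx":0,"ry":0,"rz":-1},{"grip":0,"dx":0,"dy":0,"dz":0,"rx":0,"ry":0,"rz":-1},{"grip":0,"dx":0,"dy":0,"dz":0,"rx":0,"ry":0,"rz":-1},{"grip":0,"dx":0,"dy":0,"dz":0,"rx":0,"ry":0,"rz":-1},{"grip":0,"dx":0,"dy":0,"dz":0,"rx":0,"ry":0,"rz":-1},{"grip":0,"dx":0,"dy":0,"dz":0,"rx":0,"ry":0,"rz":-1},{"grip":0,"dx":0,"dy":0,"dz":0,"rx":0,"ry":0,"rz":-1},{"grip":0,"dx":0,"dy":0,"dz":0,"rx":0,"ry":0,"rz":-1},{"grip":0,"dx":0,"dy":0,"dz":0,"rx":0,"ry":0,"rz":-1},{"grip":0,"dx":0,"dy":0,"dz":0,"rx":0,"ry":0,"rz":-1},{"grip":0,"dx":0,"dy":0,"dz":0,"rx":0,"ry":0,"rz":-1},{"grip":0,"dx":0,"dy":0,"dz":0,"rx":0,"ry":0,"rz":-1}]'
```

```text
time: 3.6
tool_pos: [0.4187, -0.1987, 0.22]
ee_rot: [3.139, -0.001, 0.44]
wrist_force: [-0.3, -0.3, 0.6]
width: 0.0008
time: 5.1
tool_pos: [0.4197, -0.1962, 0.2211]
ee_rot: [3.137, 0.002, 1.527]
wrist_force: [0.6, 0.2, 0.4]
width: 0.0006
```

```bash
python3 -m inch '[{"grip":0,"dx":0,"dy":0,"dz":0,"rx":0,"ry":0,"rz":-1},{"grip":0,"dx":0,"dy":0,"dz":0,"rx":0,"ry":0,"rz":-1},{"grip":0,"dx":0,"dy":0,"dz":0,"rx":0,"ry":0,"rz":-1},{"grip":0,"dx":0,"dy":0,"dz":0,"rx":0,"ry":0,"rz":-1},{"grip":0,"dx":0,"dy":0,"dz":0,"rx":0,"ry":0,"rz":-1},{"grip":0,"dx":0,"dy":0,"dz":0,"rx":0,"ry":0,"rz":-1},{"grip":0,"dx":0,"dy":0,"dz":0,"rx":0,"ry":0,"rz":-1},{"grip":0,"dx":0,"dy":0,"dz":0,"rx":0,"ry":0,"rz":-1},{"grip":0,"dx":0,"dy":0,"dz":0,"rx":0,"ry":0,"rz":-1}]'
python3 -m inch '[{"grip":0,"dx":0,"dy":0,"dz":0,"rx":0,"ry":0,"rz":-1},{"grip":0,"dx":0,"dy":0,"dz":0,"rx":0,"ry":0,"rz":-1},{"grip":0,"dx":0,"dy":0,"dz":0,"rx":0,"ry":0,"rz":-1},{"grip":0,"dx":0,"dy":0,"dz":0,"rx":0,"ry":0,"rz":-1},{"grip":0,"dx":0,"dy":0,"dz":0,"rx":0,"ry":0,"rz":-1},{"grip":0,"dx":0,"dy":0,"dz":0,"rx":0,"ry":0,"rz":-1},{"grip":0,"dx":0,"dy":0,"dz":0,"rx":0,"ry":0,"rz":-1},{"grip":0,"dx":0,"dy":0,"dz":0,"rx":0,"ry":0,"rz":-0.6}]'
python3 - <<'E'
from h import *
p=snap('wrist','w1.png'); print(p['eye'],p['orientation'])
for q in ['die_tab','handle','clamp_arm']: print(q,[(np.round(r['pixel'],1).tolist(),round(r['score'],2)) for r in spotter.place_of(p,q)])
o=robot.get_obs(); print(o['tool_pos'],o['ee_rot'],o['wrist_force'],o['wrist_torque'],o['joint_positions'])
E
```

```text
time: 6.22
tool_pos: [0.4197, -0.1961, 0.2219]
ee_rot: [3.14, 0.007, 2.34]
wrist_force: [-0.6, -0.0, -0.1]
width: 0.0005
time: 7.22
tool_pos: [0.4196, -0.196, 0.2226]
ee_rot: [-3.138, 0.008, 3.026]
wrist_force: [0.3, -0.5, 0.1]
width: 0.0005
[ 0.34157132 -0.1876323   0.38679091] [-0.27776737  0.00430857  1.45570536]
die_tab [([391.7, 308.3], 0.98), ([428.7, 195.6], 0.89), ([635.2, 289.3], 0.84)]
handle []
clamp_arm [([43.9, 314.5], 0.4), ([89.5, 155.5], 0.27)]
[ 0.41956889 -0.19604384  0.22254861] [-3.13843033  0.00773017  3.02279359] [0.85276825 0.51750479 0.22976205] [ 0.07176576 -0.15477108  0.03699582] [-5.59953035e-01 -1.14955086e-01  1.56441562e+00  4.43876405e-04
  1.68379178e+00 -2.01188619e+00]
```

View pics/w1.png

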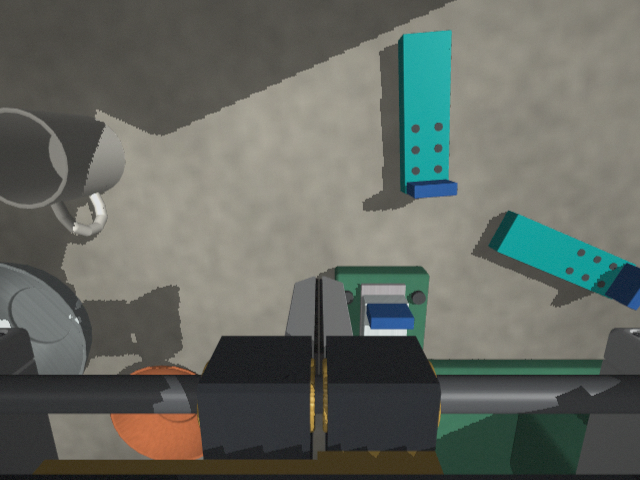

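Run:
```python
import numpy as np
from scipy.spatial.transform import Rotation as R
K=np.array([[362.43718052,0,318.39716434],[0,362.43718052,242.0940256],[0,0,1]]);e=np.array([ 0.34157132,-0.1876323,0.38679091]);o=[-0.27776737,0.00430857,1.45570536]
def atz(px,z):
    d=np.linalg.inv(K)@[px[0],px[1],1]; d=R.from_euler('xyz',o).apply([d[0],-d[1],-d[2]]); return (e+d*(z-e[2])/d[2]).round(4)
g=np.array([.6685,-.1574]);y=-.117
def loc(w): c,s=np.cos(y),np.sin(y); d=w[:2]-g; return np.round([c*d[0]+s*d[1],-s*d[0]+c*d[1]],4)
for n,px,z in [('cL',(336,267),.03),('cR',(429,267),.03),('tab L near top',(367,304),.088),('tab R near top',(410,304),.088),('tab L far top',(370,319),.088),('dtab',(391.7,308.3),.073)]:
    w=atz(px,z); print(n,w,loc(w))
```

```text
cL [ 0.4714 -0.1857  0.03  ] [-0.1924 -0.0511]
cR [ 0.4824 -0.0894  0.03  ] [-0.1928  0.0458]
tab L near top [ 0.4886 -0.1619  0.088 ] [-0.1781 -0.0255]
tab R near top [ 0.493  -0.1234  0.088 ] [-0.1783  0.0133]
tab L far top [ 0.5038 -0.1603  0.088 ] [-0.1632 -0.0221]
dtab [ 0.5031 -0.1376  0.073 ] [-0.1666  0.0004]
```

```bash
python3 -m inch '[{"grip":0,"dx":-0.6,"dy":0.9,"dz":0,"rx":0,"ry":0,"rz":0},{"grip":0,"dx":-0.6,"dy":0.9,"dz":0,"rx":0,"ry":0,"rz":0},{"grip":0,"dx":-0.6,"dy":0.86,"dz":0,"rx":0,"ry":0,"rz":0},{"grip":0,"dx":0,"dy":0,"dz":1,"rx":0,"ry":0,"rz":0},{"grip":0,"dx":0,"dy":0,"dz":1,"rx":0,"ry":0,"rz":0},{"grip":0,"dx":0,"dy":0,"dz":1,"rx":0,"ry":0,"rz":0},{"grip":0,"dx":0,"dy":0,"dz":1,"rx":0,"ry":0,"rz":0},{"grip":0,"dx":0,"dy":0,"dz":1,"rx":0,"ry":0,"rz":0},{"grip":0,"dx":0,"dy":0,"dz":0.7,"rx":0,"ry":0,"rz":0},{"grip":0,"dx":0,"dy":0,"dz":0,"rx":0,"ry":0,"rz":0}]'
cat > st.py <<'E'
from h import *
g=np.array([.6685,-.1574]);y=-.117
def loc(w): c,s=np.cos(y),np.sin(y); d=w[:2]-g; return np.round([c*d[0]+s*d[1],-s*d[0]+c*d[1]],4)
o=robot.get_obs(); F=o['wrist_force']; c,s=np.cos(y),np.sin(y)
print('t',round(o['time'],2),'loc',loc(o['tool_pos']),'z',round(o['tool_pos'][2],4),'rpy',o['ee_rot'].round(4),'F',F.round(2),'Floc',np.round([c*F[0]+s*F[1],-s*F[0]+c*F[1]],2),'T',o['wrist_torque'].round(3),'j6',round(o['joint_positions'][5],3),'w',round(o['width'],4))
E
python3 st.py
```

```text
time: 8.68
tool_pos: [0.476, -0.1343, 0.0769]
ee_rot: [-3.138, 0.011, 3.014]
wrist_force: [-0.1, 0.4, 1.7]
width: 0.0004
t 8.68 loc [-0.1938  0.0004] z 0.0769 rpy [-3.1376  0.0105  3.0144] F [-0.08  0.39  1.72] Floc [-0.13  0.38] T [ 0.03  -0.101 -0.013] j6 -1.832 w 0.0004
```

```bash
python3 -m inch '[{"grip":0,"dx":-0.3,"dy":0,"dz":0.1,"rx":0,"ry":0.12,"rz":0},{"grip":0,"dx":-0.3,"dy":0,"dz":0,"rx":0,"ry":0,"rz":0},{"grip":0,"dx":-0.2,"dy":0,"dz":0,"rx":0,"ry":0,"rz":0},{"grip":0,"dx":-0.1,"dy":0,"dz":0,"rx":0,"ry":0,"rz":0},{"grip":0,"dx":-0.1,"dy":0,"dz":0,"rx":0,"ry":0,"rz":0}]'; python3 st.py
python3 -m inch '[{"grip":0,"dx":-0.1,"dy":0,"dz":0,"rx":0,"ry":0,"rz":0},{"grip":0,"dx":-0.1,"dy":0,"dz":0,"rx":0,"ry":0,"rz":0},{"grip":0,"dx":-0.1,"dy":0,"dz":0,"rx":0,"ry":0,"rz":0},{"grip":0,"dx":-0.1,"dy":0,"dz":0,"rx":0,"ry":0,"rz":0}]'; python3 st.py
```

```text
time: 9.3
tool_pos: [0.5027, -0.138, 0.0768]
ee_rot: [-3.137, -0.001, 3.014]
wrist_force: [-3.7, 0.5, 1.1]
width: 0.0008
t 9.3 loc [-1.669e-01 -1.000e-04] z 0.0768 rpy [-3.1369e+00 -7.0000e-04  3.0140e+00] F [-3.69  0.55  1.06] Floc [-3.73  0.11] T [ 0.124  0.367 -0.018] j6 -1.816 w 0.0008
time: 9.8
tool_pos: [0.5126, -0.1392, 0.0768]
ee_rot: [-3.137, -0.002, 3.014]
wrist_force: [-3.1, 0.8, 1.2]
width: 0.0002
t 9.8 loc [-1.57e-01 -1.00e-04] z 0.0768 rpy [-3.1370e+00 -2.0000e-03  3.0139e+00] F [-3.07  0.79  1.23] Floc [-3.14  0.42] T [0.163 0.276 0.043] j6 -1.811 w 0.0002
```

```bash
python3 -m inch '[{"grip":0,"dx":-0.12,"dy":0,"dz":0,"rx":0,"ry":0,"rz":0},{"grip":0,"dx":-0.12,"dy":0,"dz":0,"rx":0,"ry":0,"rz":0},{"grip":0,"dx":-0.12,"dy":0,"dz":0,"rx":0,"ry":0,"rz":0},{"grip":0,"dx":-0.12,"dy":0,"dz":0,"rx":0,"ry":0,"rz":0},{"grip":0,"dx":-0.12,"dy":0,"dz":0,"rx":0,"ry":0,"rz":0},{"grip":0,"dx":-0.12,"dy":0,"dz":0,"rx":0,"ry":0,"rz":0}]'; python3 st.py
python3 -m inch '[{"grip":0,"dx":-0.1,"dy":0,"dz":0,"rx":0,"ry":0,"rz":0},{"grip":0,"dx":-0.1,"dy":0,"dz":0,"rx":0,"ry":0,"rz":0}]'; python3 st.py
```

```text
time: 10.55
tool_pos: [0.5316, -0.1416, 0.0768]
ee_rot: [-3.137, -0.002, 3.014]
wrist_force: [-3.5, 0.4, 1.0]
width: 0.0003
t 10.55 loc [-0.1378 -0.0003] z 0.0768 rpy [-3.1371e+00 -2.1000e-03  3.0139e+00] F [-3.48  0.36  0.98] Floc [-3.49 -0.05] T [0.109 0.335 0.05 ] j6 -1.803 w 0.0003
time: 10.8
tool_pos: [0.5369, -0.1423, 0.0768]
ee_rot: [-3.137, -0.002, 3.014]
wrist_force: [-2.3, 1.0, 1.0]
width: 0.0004
t 10.8 loc [-0.1324 -0.0003] z 0.0768 rpy [-3.1371e+00 -2.2000e-03  3.0139e+00] F [-2.34  1.01  0.96] Floc [-2.45  0.73] T [0.139 0.356 0.053] j6 -1.8 w 0.0004
```

```bash
python3 -m inch '[{"grip":0,"dx":-0.1,"dy":0,"dz":0,"rx":0,"ry":0,"rz":0},{"grip":0,"dx":-0.08,"dy":0,"dz":0,"rx":0,"ry":0,"rz":0}]'; python3 st.py
python3 -m inch '[{"grip":0,"dx":-0.08,"dy":0,"dz":0,"rx":0,"ry":0,"rz":0}]'; python3 st.py
python3 -m inch '[{"grip":0,"dx":-0.06,"dy":0,"dz":0,"rx":0,"ry":0,"rz":0}]'; python3 st.py
```

```text
time: 11.05
tool_pos: [0.5417, -0.1429, 0.0768]
ee_rot: [-3.137, -0.002, 3.014]
wrist_force: [-2.8, 1.6, 1.2]
width: 0.0003
t 11.05 loc [-0.1276 -0.0004] z 0.0768 rpy [-3.1371e+00 -2.3000e-03  3.0139e+00] F [-2.79  1.58  1.21] Floc [-2.96  1.25] T [ 0.145  0.353 -0.011] j6 -1.799 w 0.0003
time: 11.18
tool_pos: [0.5438, -0.1431, 0.0768]
ee_rot: [-3.137, -0.002, 3.014]
wrist_force: [-3.2, 0.9, 1.1]
width: 0.0004
t 11.18 loc [-0.1255 -0.0004] z 0.0768 rpy [-3.1372e+00 -2.3000e-03  3.0140e+00] F [-3.22  0.86  1.06] Floc [-3.3   0.48] T [0.168 0.365 0.127] j6 -1.798 w 0.0004
time: 11.3
tool_pos: [0.5445, -0.1433, 0.0768]
ee_rot: [-3.137, -0.005, 3.014]
wrist_force: [-7.8, 1.1, 4.3]
width: 0.0007
t 11.3 loc [-0.1248 -0.0004] z 0.0768 rpy [-3.1372 -0.0047  3.014 ] F [-7.82  1.14  4.33] Floc [-7.89  0.22] T [0.229 1.115 0.05 ] j6 -1.797 w 0.0007
```

```bash
python3 -m inch '[{"grip":0,"dx":-0.08,"dy":0,"dz":0,"rx":0,"ry":0,"rz":0}]'; python3 st.py
python3 -m inch '[{"grip":0,"dx":-0.1,"dy":0,"dz":0,"rx":0,"ry":0,"rz":0}]'; python3 st.py
```

```text
time: 11.42
tool_pos: [0.5445, -0.1433, 0.0769]
ee_rot: [-3.137, -0.01, 3.014]
wrist_force: [-10.9, 1.0, 5.2]
width: 0.0006
t 11.43 loc [-0.1248 -0.0004] z 0.0769 rpy [-3.1372 -0.01    3.014 ] F [-10.88   0.97   5.2 ] Floc [-10.92  -0.3 ] T [0.338 1.61  0.076] j6 -1.796 w 0.0006
time: 11.55
tool_pos: [0.5445, -0.1433, 0.0769]
ee_rot: [-3.137, -0.016, 3.014]
wrist_force: [-9.6, 2.3, 6.6]
width: 0.0003
t 11.55 loc [-0.1248 -0.0004] z 0.0769 rpy [-3.1373 -0.0164  3.014 ] F [-9.61  2.3   6.65] Floc [-9.82  1.16] T [0.406 1.726 0.064] j6 -1.795 w 0.0003
```

```bash
python3 -m inch '[{"grip":0,"dx":-0.2,"dy":0,"dz":0,"rx":0,"ry":-0.1,"rz":0}]'; python3 st.py
python3 -m inch '[{"grip":0,"dx":-0.22,"dy":0,"dz":0,"rx":0,"ry":0,"rz":0}]'; python3 st.py
python3 - <<'E'
from h import *
p=snap('scene','s2.png');a=p['frame'][150:270,220:360,::-1]
cv2.imwrite('pics/s2c.png',cv2.resize(a,None,fx=5,fy=5,interpolation=2))
E
```

```text
time: 11.68
tool_pos: [0.5445, -0.1432, 0.0769]
ee_rot: [-3.137, -0.02, 3.014]
wrist_force: [-19.6, 2.7, 12.2]
width: 0.0006
t 11.68 loc [-0.1248 -0.0004] z 0.0769 rpy [-3.1374 -0.0201  3.014 ] F [-19.57   2.73  12.17] Floc [-19.76   0.43] T [0.55  3.205 0.032] j6 -1.795 w 0.0006
time: 11.8
tool_pos: [0.5444, -0.1433, 0.077]
ee_rot: [-3.137, -0.034, 3.014]
wrist_force: [-19.2, 3.9, 11.3]
width: 0.0003
t 11.8 loc [-0.1249 -0.0004] z 0.077 rpy [-3.1375 -0.0338  3.0138] F [-19.18   3.91  11.26] Floc [-19.51   1.64] T [0.496 3.075 0.028] j6 -1.793 w 0.0003
```

View pics/s2c.png

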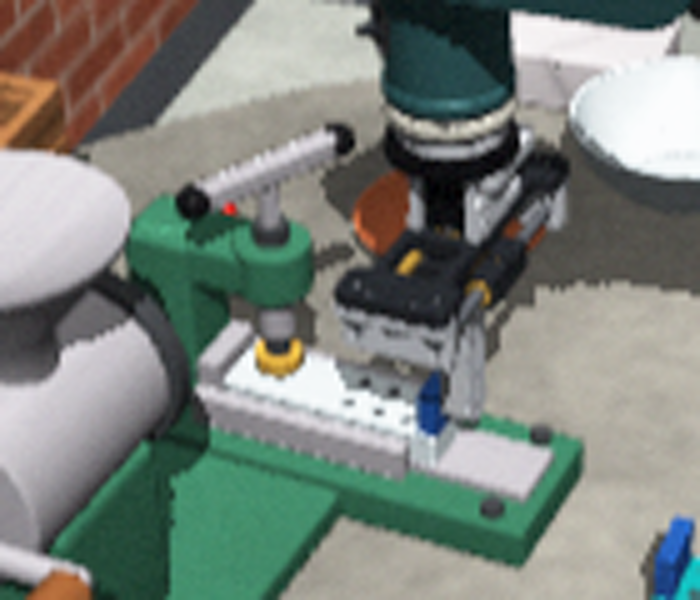

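```bash
python3 -m inch '[{"grip":0,"dx":0.3,"dy":0,"dz":0,"rx":0,"ry":-0.39,"rz":0},{"grip":0,"dx":0.6,"dy":0,"dz":0,"rx":0,"ry":0,"rz":0},{"grip":0,"dx":0.5,"dy":0,"dz":-0.5,"rx":0,"ry":0,"rz":0},{"grip":0.5,"dx":0,"dy":0,"dz":-1,"rx":0,"ry":0,"rz":0},{"grip":0.5,"dx":0,"dy":0,"dz":-1,"rx":0,"ry":0,"rz":0},{"grip":0.5,"dx":0,"dy":0,"dz":-1,"rx":0,"ry":0,"rz":0},{"grip":0.5,"dx":0,"dy":0,"dz":-1,"rx":0,"ry":0,"rz":0},{"grip":0.5,"dx":0,"dy":0,"dz":-1,"rx":0,"ry":0,"rz":0},{"grip":0.5,"dx":0,"dy":0,"dz":-1,"rx":0,"ry":0,"rz":0},{"grip":0.5,"dx":0,"dy":0,"dz":-1,"rx":0,"ry":0,"rz":0},{"grip":0.5,"dx":0,"dy":0,"dz":-1,"rx":0,"ry":0,"rz":0},{"grip":0.5,"dx":0,"dy":0,"dz":0,"rx":0,"ry":0,"rz":0}]'; python3 st.py
python3 - <<'E'
from h import *
p=snap('wrist','w2.png');print(p['eye'],p['orientation'])
p=snap('top','t2.png');a=p['frame'][125:255,320:420,::-1]
cv2.imwrite('pics/t2c.png',cv2.resize(a,None,fx=4.5,fy=4.5,interpolation=2))
E
```

```text
time: 13.35
tool_pos: [0.5112, -0.1388, 0.2993]
ee_rot: [-3.134, 0.022, 3.013]
wrist_force: [0.2, -0.4, 0.3]
width: 0.047
t 13.35 loc [-1.584e-01  1.000e-04] z 0.2993 rpy [-3.1345  0.0224  3.013 ] F [ 0.2  -0.35  0.29] Floc [ 0.24 -0.33] T [ 0.08  -0.156 -0.023] j6 -1.814 w 0.047
[ 0.43099335 -0.12845577  0.46237404] [-0.29242491  0.00822041  1.44281161]
```

View pics/w2.png

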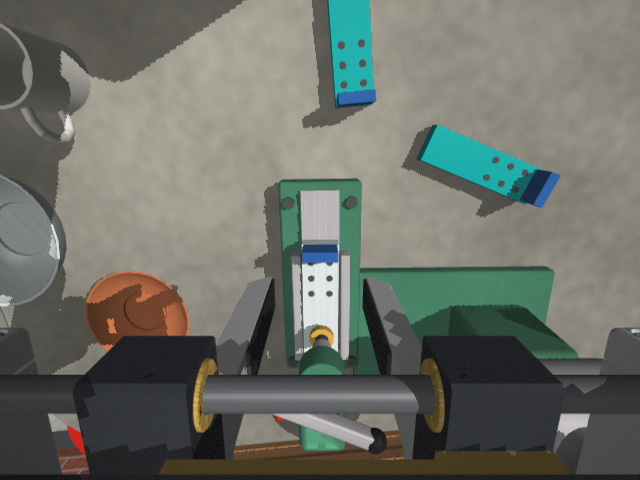

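View pics/t2c.png

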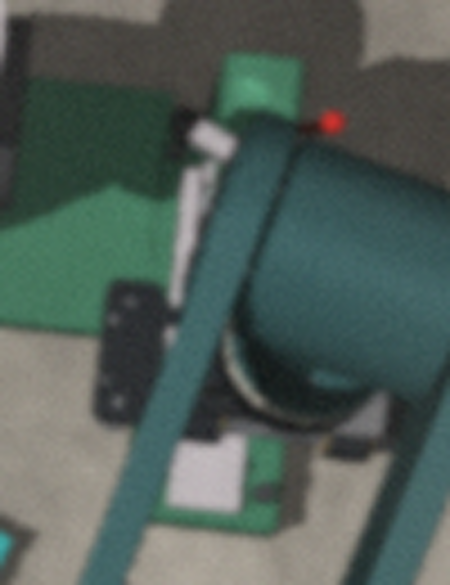

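Run:
```python
import cv2
a=cv2.imread('pics/w2.png')[170:470,220:440]; cv2.imwrite('pics/w2c.png',cv2.resize(a,None,fx=2,fy=2,interpolation=2))
a=cv2.imread('pics/w2.png')[175:275,270:370]; cv2.imwrite('pics/w2d.png',cv2.resize(a,None,fx=6,fy=6,interpolation=2))
```

```text
(no output)
```

View pics/w2d.png

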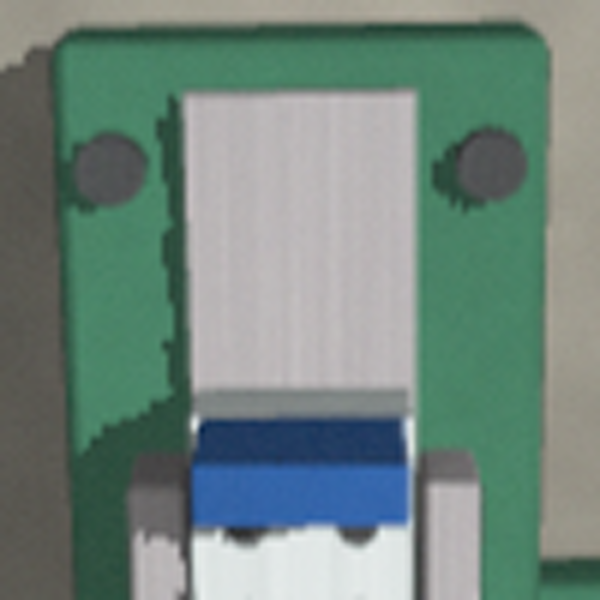

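View pics/w2c.png

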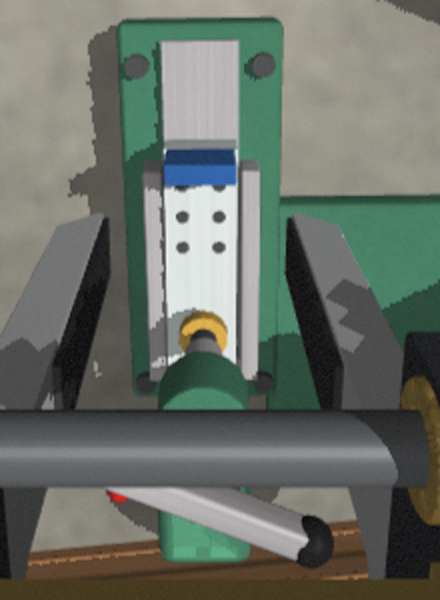

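Run:
```python
import numpy as np
from scipy.spatial.transform import Rotation as R
K=np.array([[362.43718052,0,318.39716434],[0,362.43718052,242.0940256],[0,0,1]]);e=np.array([ 0.43099335,-0.12845577,0.46237404]);o=[-0.29242491,0.00822041,1.44281161]
def atz(px,z):
    d=np.linalg.inv(K)@[px[0],px[1],1]; d=R.from_euler('xyz',o).apply([d[0],-d[1],-d[2]]); return (e+d*(z-e[2])/d[2]).round(4)
g=np.array([.6685,-.1574]);y=-.117
def loc(w): c,s=np.cos(y),np.sin(y); d=w[:2]-g; return np.round([c*d[0]+s*d[1],-s*d[0]+c*d[1]],4)
D=lambda u,v:(270+(u+.5)/6-.5,175+(v+.5)/6-.5); C=lambda u,v:(220+(u+.5)/2-.5,170+(v+.5)/2-.5)
for n,px,z in [('bed L',D(184,94),.036),('bed R',D(416,91),.036),('tab L',D(192,463),.088),('tab R',D(408,463),.088),('wall L end',D(128,478),.054),('wall R end',D(480,478),.054),('baseL',D(56,42),.03),('baseR',D(548,40),.03),('ball',C(315,541),.205),('bed L@tab',D(192,385),.036),('bed R@tab',D(416,385),.036)]:
    w=atz(px,z); print(n,w,loc(w))
```

```text
bed L [ 0.4919 -0.1614  0.036 ] [-0.1749 -0.0246]
bed R [ 0.4971 -0.1161  0.036 ] [-0.175  0.021]
tab L [ 0.551  -0.1654  0.088 ] [-0.1158 -0.0217]
tab R [ 0.5559 -0.1266  0.088 ] [-0.1154  0.0174]
wall L end [ 0.5634 -0.1818  0.054 ] [-0.1015 -0.0365]
wall R end [ 0.5721 -0.1126  0.054 ] [-0.101   0.0332]
baseL [ 0.4794 -0.1855  0.03  ] [-0.1845 -0.05  ]
baseR [ 0.4913 -0.089   0.03  ] [-0.184   0.0472]
ball [ 0.696  -0.1121  0.205 ] [0.022  0.0482]
bed L@tab [ 0.551  -0.1682  0.036 ] [-0.1154 -0.0244]
bed R@tab [ 0.5568 -0.1228  0.036 ] [-0.115   0.0213]
```

```bash
python3 -m inch '[{"grip":0.64,"dx":-0.9,"dy":0,"dz":0,"rx":-0.08,"ry":0.25,"rz":0},{"grip":0.64,"dx":-0.9,"dy":0,"dz":0,"rx":0,"ry":0,"rz":0},{"grip":0.64,"dx":-0.9,"dy":0,"dz":0,"rx":0,"ry":0,"rz":0},{"grip":0.64,"dx":-0.9,"dy":0,"dz":0,"rx":0,"ry":0,"rz":0},{"grip":0.64,"dx":-0.9,"dy":0,"dz":0,"rx":0,"ry":0,"rz":0},{"grip":0.64,"dx":-0.9,"dy":0,"dz":0,"rx":0,"ry":0,"rz":0},{"grip":0.64,"dx":-0.9,"dy":0,"dz":0,"rx":0,"ry":0,"rz":0},{"grip":0.64,"dx":0,"dy":0,"dz":0.3,"rx":0,"ry":0,"rz":-1},{"grip":0.64,"dx":0,"dy":0,"dz":0.3,"rx":0,"ry":0,"rz":-1},{"grip":0.64,"dx":0,"dy":0,"dz":0.3,"rx":0,"ry":0,"rz":-1},{"grip":0.64,"dx":0,"dy":0,"dz":0.3,"rx":0,"ry":0,"rz":-0.7},{"grip":0.64,"dx":0,"dy":0,"dz":0,"rx":0,"ry":0,"rz":0}]'; python3 st.py
python3 - <<'E'
from h import *
p=snap('wrist','w3.png');print(p['eye'],p['orientation'])
p=snap('scene','s3.png');a=p['frame'][120:240,220:360,::-1]
cv2.imwrite('pics/s3c.png',cv2.resize(a,None,fx=5,fy=5,interpolation=2))
E
```

```text
time: 14.95
tool_pos: [0.6654, -0.1572, 0.2339]
ee_rot: [3.118, -0.039, -2.937]
wrist_force: [0.6, 0.0, -0.5]
width: 0.0599
t 14.95 loc [-0.0031 -0.0001] z 0.2339 rpy [ 3.1179 -0.0387 -2.9373] F [ 0.56  0.   -0.5 ] Floc [0.55 0.07] T [ 0.085 -0.197 -0.005] j6 -2.09 w 0.0599
[ 0.59678946 -0.17668586  0.40154214] [-0.23094206 -0.02257519  1.77487642]
```

View pics/w3.png

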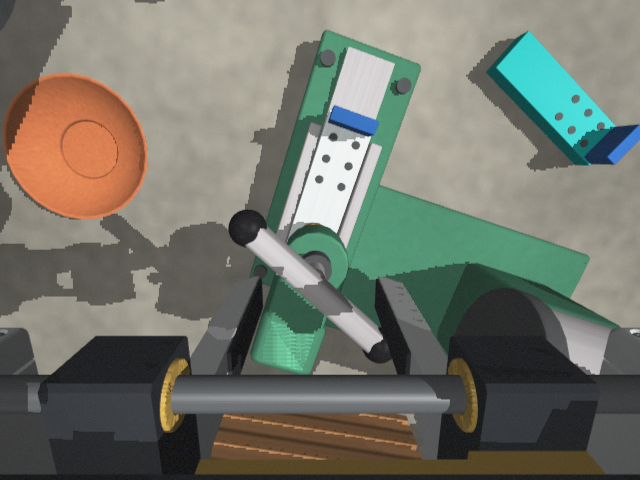

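View pics/s3c.png

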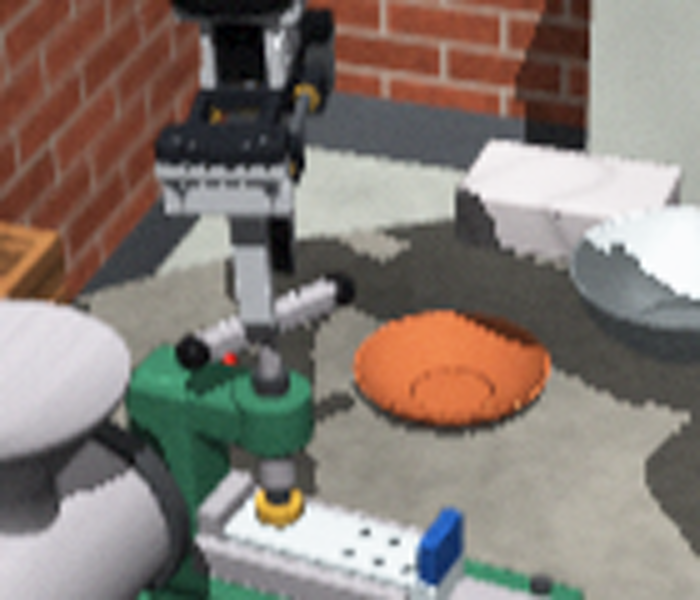

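```bash
cat > plan.py <<'E'
from h import *
import sys
from scipy.spatial.transform import Rotation as R
# args: x y z yaw
o=robot.get_obs(); t=np.array([float(v) for v in sys.argv[1:4]]); Rc=R.from_euler('xyz',o['ee_rot'])
yaw=o['ee_rot'][2] if len(sys.argv)<5 else float(sys.argv[4])
rv=(Rc.inv()*R.from_euler('xyz',[np.pi,0,yaw])).as_rotvec()
print('shift units',(Rc.inv().apply(t-o['tool_pos'])/.025).round(2),'turn units',(np.degrees(rv)/5).round(2))
E
python3 plan.py .6684 -.158 .2339
python3 - <<'E'
import numpy as np
from scipy.spatial.transform import Rotation as R
K=np.array([[362.43718052,0,318.39716434],[0,362.43718052,242.0940256],[0,0,1]]);e=np.array([ 0.59678946,-0.17668586,0.40154214]);o=[-0.23094206,-0.02257519,1.77487642]
def atz(px,z):
    d=np.linalg.inv(K)@[px[0],px[1],1]; d=R.from_euler('xyz',o).apply([d[0],-d[1],-d[2]]); return (e+d*(z-e[2])/d[2]).round(4)
a,b=atz((248,227),.205),atz((379.5,348),.205);print(a,b,(a+b)/2,np.linalg.norm(a-b),np.arctan2(*(b-a)[[1,0]]))
E
```

```text
shift units [-0.1  -0.05  0.05] turn units [ 0.26 -0.42 -0.  ]
[ 0.6405 -0.2026  0.205 ] [ 0.6979 -0.1137  0.205 ] [ 0.6692  -0.15815  0.205  ] 0.10582046115945631 0.9974715681783326
```

```bash
python3 -m inch '[{"grip":0.64,"dx":-0.1,"dy":-0.05,"dz":0,"rx":0.26,"ry":-0.42,"rz":0},{"grip":0.64,"dx":0,"dy":0,"dz":0,"rx":0,"ry":0,"rz":0}]'; python3 st.py; python3 plan.py .6687 -.158 .2
```

```text
time: 15.3
tool_pos: [0.6688, -0.1582, 0.2353]
ee_rot: [-3.141, 0.001, -2.94]
wrist_force: [0.6, -0.5, 0.9]
width: 0.0601
t 15.3 loc [ 0.0003 -0.0007] z 0.2353 rpy [-3.1408e+00  1.0000e-03 -2.9396e+00] F [ 0.57 -0.47  0.87] Floc [ 0.62 -0.4 ] T [ 0.088 -0.118  0.003] j6 -2.087 w 0.0601
shift units [0.   0.01 1.41] turn units [-0.01  0.01 -0.  ]
```

```bash
python3 -m inch '[{"grip":0.64,"dx":0,"dy":0,"dz":0.5,"rx":0,"ry":0,"rz":0},{"grip":0.64,"dx":0,"dy":0,"dz":0.5,"rx":0,"ry":0,"rz":0},{"grip":0.64,"dx":0,"dy":0,"dz":0.4,"rx":0,"ry":0,"rz":0},{"grip":0.64,"dx":0,"dy":0,"dz":0,"rx":0,"ry":0,"rz":0}]'; python3 st.py; python3 plan.py .6687 -.158 .2
```

```text
time: 15.8
tool_pos: [0.6685, -0.1582, 0.1966]
ee_rot: [3.141, -0.001, -2.94]
wrist_force: [0.4, 0.3, 0.5]
width: 0.0601
t 15.8 loc [ 0.0001 -0.0008] z 0.1966 rpy [ 3.1410e+00 -1.4000e-03 -2.9404e+00] F [0.43 0.26 0.53] Floc [0.4  0.31] T [ 0.072 -0.099  0.001] j6 -2.087 w 0.0601
shift units [-0.01  0.01 -0.13] turn units [ 0.01 -0.02 -0.  ]
```

Free of contact. Turn clockwise (rz +) and watch the torque.

```bash
cat > tq.py <<'E'
from h import *
o=robot.get_obs(); F=o['wrist_force'];T=o['wrist_torque'];d=o['tool_pos'][:2]-np.array([.6688,-.158])
print('t',round(o['time'],2),'p',o['tool_pos'].round(4),'yaw',round(o['ee_rot'][2],3),'tilt',o['ee_rot'][:2].round(3),'F',F.round(1),'Tz',round(T[2],3),'Tcorr',round(T[2]+d[0]*F[1]-d[1]*F[0],3),'j6',round(o['joint_positions'][5],3))
E
python3 -m inch '[{"grip":0.64,"dx":0,"dy":0,"dz":-0.1,"rx":0,"ry":0,"rz":1},{"grip":0.64,"dx":0,"dy":0,"dz":0,"rx":0,"ry":0,"rz":1}]'; python3 tq.py
for i in 1; do python3 -m inch '[{"grip":0.64,"dx":0,"dy":0,"dz":0,"rx":0,"ry":0,"rz":0.6}]'; python3 tq.py; done
python3 -m inch '[{"grip":0.64,"dx":0,"dy":0,"dz":0,"rx":0,"ry":0,"rz":0.6}]'; python3 tq.py
python3 -m inch '[{"grip":0.64,"dx":0,"dy":0,"dz":0,"rx":0,"ry":0,"rz":0.6}]'; python3 tq.py
python3 -m inch '[{"grip":0.64,"dx":0,"dy":0,"dz":0,"rx":0,"ry":0,"rz":0.6}]'; python3 tq.py
python3 -m inch '[{"grip":0.64,"dx":0,"dy":0,"dz":0,"rx":0,"ry":0,"rz":0.6}]'; python3 tq.py
```

```text
time: 16.05
tool_pos: [0.6685, -0.1583, 0.1988]
ee_rot: [3.141, -0.002, -3.12]
wrist_force: [-0.1, 0.2, 0.7]
width: 0.0601
t 16.05 p [ 0.6685 -0.1583  0.1988] yaw -3.12 tilt [ 3.141e+00 -2.000e-03] F [-0.1  0.2  0.7] Tz 0.001 Tcorr 0.001 j6 -1.907
time: 16.18
tool_pos: [0.6686, -0.1583, 0.199]
ee_rot: [3.141, -0.002, 3.108]
wrist_force: [-1.2, 1.0, -0.7]
width: 0.0598
t 16.18 p [ 0.6686 -0.1583  0.199 ] yaw 3.108 tilt [ 3.141e+00 -2.000e-03] F [-1.2  1.  -0.7] Tz -0.012 Tcorr -0.012 j6 -1.852
time: 16.3
tool_pos: [0.6679, -0.158, 0.1989]
ee_rot: [3.141, -0.004, 3.055]
wrist_force: [-1.4, 1.0, -0.1]
width: 0.0602
t 16.3 p [ 0.6679 -0.158   0.1989] yaw 3.055 tilt [ 3.141 -0.004] F [-1.4  1.  -0.1] Tz 0.417 Tcorr 0.416 j6 -1.799
time: 16.42
tool_pos: [0.6678, -0.158, 0.1989]
ee_rot: [3.141, -0.005, 3.002]
wrist_force: [1.3, -0.7, -0.2]
width: 0.0607
t 16.43 p [ 0.6678 -0.158   0.1989] yaw 3.002 tilt [ 3.141 -0.005] F [ 1.3 -0.7 -0.2] Tz 0.413 Tcorr 0.414 j6 -1.746
time: 16.55
tool_pos: [0.6678, -0.1579, 0.1989]
ee_rot: [3.141, -0.005, 2.949]
wrist_force: [-0.2, -0.2, -0.9]
width: 0.0601
t 16.55 p [ 0.6678 -0.1579  0.1989] yaw 2.949 tilt [ 3.141 -0.005] F [-0.2 -0.2 -0.9] Tz 0.373 Tcorr 0.373 j6 -1.693
time: 16.68
tool_pos: [0.6677, -0.1579, 0.1989]
ee_rot: [-3.141, -0.005, 2.896]
wrist_force: [-0.7, 0.3, 0.3]
width: 0.0603
t 16.68 p [ 0.6677 -0.1579  0.1989] yaw 2.896 tilt [-3.141 -0.005] F [-0.7  0.3  0.3] Tz 0.368 Tcorr 0.368 j6 -1.64
```

```bash
python3 -m inch '[{"grip":0.64,"dx":0,"dy":0,"dz":0,"rx":0,"ry":0,"rz":1},{"grip":0.64,"dx":0,"dy":0,"dz":0,"rx":0,"ry":0,"rz":1},{"grip":0.64,"dx":0,"dy":0,"dz":0,"rx":0,"ry":0,"rz":1},{"grip":0.64,"dx":0,"dy":0,"dz":0,"rx":0,"ry":0,"rz":1},{"grip":0.64,"dx":0,"dy":0,"dz":0,"rx":0,"ry":0,"rz":1},{"grip":0.64,"dx":0,"dy":0,"dz":0,"rx":0,"ry":0,"rz":1}]'; python3 tq.py; python3 plan.py .6688 -.158 .2
python3 -m inch '[{"grip":0.64,"dx":0,"dy":0,"dz":0,"rx":0,"ry":0,"rz":1},{"grip":0.64,"dx":0,"dy":0,"dz":0,"rx":0,"ry":0,"rz":1},{"grip":0.64,"dx":0,"dy":0,"dz":0,"rx":0,"ry":0,"rz":1},{"grip":0.64,"dx":0,"dy":0,"dz":0,"rx":0,"ry":0,"rz":1},{"grip":0.64,"dx":0,"dy":0,"dz":0,"rx":0,"ry":0,"rz":1}]'; python3 tq.py; python3 plan.py .6688 -.158 .2
```

```text
time: 17.42
tool_pos: [0.6675, -0.1575, 0.1989]
ee_rot: [-3.138, -0.006, 2.361]
wrist_force: [-1.5, -0.1, -0.4]
width: 0.0602
t 17.43 p [ 0.6675 -0.1575  0.1989] yaw 2.361 tilt [-3.138 -0.006] F [-1.5 -0.1 -0.4] Tz 0.442 Tcorr 0.443 j6 -1.105
shift units [-0.05  0.02 -0.04] turn units [-0.04 -0.07  0.  ]
time: 18.05
tool_pos: [0.6675, -0.1572, 0.199]
ee_rot: [-3.136, -0.005, 1.916]
wrist_force: [-0.3, 0.6, -0.6]
width: 0.0597
t 18.05 p [ 0.6675 -0.1572  0.199 ] yaw 1.916 tilt [-3.136 -0.005] F [-0.3  0.6 -0.6] Tz 0.371 Tcorr 0.37 j6 -0.659
shift units [-0.05  0.04 -0.04] turn units [-0.07 -0.06  0.  ]
```

```bash
python3 -m inch '[{"grip":0.64,"dx":0,"dy":0.04,"dz":0,"rx":-0.07,"ry":-0.06,"rz":1}]' >/dev/null; python3 tq.py
python3 -m inch '[{"grip":0.64,"dx":0,"dy":0,"dz":0,"rx":0,"ry":0,"rz":1}]' >/dev/null; python3 tq.py
python3 -m inch '[{"grip":0.64,"dx":0,"dy":0,"dz":0,"rx":0,"ry":0,"rz":1}]' >/dev/null; python3 tq.py
python3 -m inch '[{"grip":0.64,"dx":0,"dy":0,"dz":0,"rx":0,"ry":0,"rz":1}]' >/dev/null; python3 tq.py
python3 -m inch '[{"grip":0.64,"dx":0,"dy":0,"dz":0,"rx":0,"ry":0,"rz":1}]' >/dev/null; python3 tq.py
```

```text
t 18.18 p [ 0.6676 -0.1571  0.199 ] yaw 1.826 tilt [-3.139  0.   ] F [-3.1 -0.2  1. ] Tz 0.312 Tcorr 0.315 j6 -0.569
t 18.3 p [ 0.6675 -0.1571  0.1989] yaw 1.737 tilt [-3.139e+00  1.000e-03] F [ 0.1  1.  -0.3] Tz 0.398 Tcorr 0.396 j6 -0.479
t 18.43 p [ 0.6676 -0.157   0.199 ] yaw 1.648 tilt [-3.139e+00  1.000e-03] F [ 0.1 -0.9  0. ] Tz 0.383 Tcorr 0.384 j6 -0.39
t 18.55 p [ 0.6676 -0.1569  0.199 ] yaw 1.559 tilt [-3.139e+00  1.000e-03] F [-0.8  0.9 -0.9] Tz 0.409 Tcorr 0.409 j6 -0.301
t 18.68 p [ 0.6676 -0.1568  0.199 ] yaw 1.47 tilt [-3.139e+00  1.000e-03] F [ 0.8 -0.3 -0.9] Tz 0.354 Tcorr 0.354 j6 -0.212
```

Screw ≈ 2.07, still free (~0.39). Continue.

```bash
python3 -m inch '[{"grip":0.64,"dx":0,"dy":0.04,"dz":0,"rx":0,"ry":0,"rz":1}]' >/dev/null; python3 tq.py
python3 -m inch '[{"grip":0.64,"dx":0,"dy":0,"dz":0,"rx":0,"ry":0,"rz":1}]' >/dev/null; python3 tq.py
python3 -m inch '[{"grip":0.64,"dx":0,"dy":0,"dz":0,"rx":0,"ry":0,"rz":1}]' >/dev/null; python3 tq.py
python3 -m inch '[{"grip":0.64,"dx":0,"dy":0,"dz":0,"rx":0,"ry":0,"rz":1}]' >/dev/null; python3 tq.py; python3 plan.py .6688 -.158 .2
```

```text
t 18.8 p [ 0.6678 -0.1568  0.1989] yaw 1.381 tilt [-3.137e+00  2.000e-03] F [-3.8  0.1  0. ] Tz 0.394 Tcorr 0.398 j6 -0.122
t 18.93 p [ 0.6677 -0.1567  0.199 ] yaw 1.291 tilt [-3.137e+00  2.000e-03] F [ 0.9 -0.4 -1.6] Tz 0.354 Tcorr 0.353 j6 -0.033
t 19.05 p [ 0.6677 -0.1567  0.1989] yaw 1.203 tilt [-3.137e+00  3.000e-03] F [ 0.1 -0.8 -0.8] Tz 0.443 Tcorr 0.444 j6 0.056
t 19.18 p [ 0.6678 -0.1567  0.199 ] yaw 1.114 tilt [-3.137e+00  3.000e-03] F [-0.4 -0.9 -0.4] Tz 0.496 Tcorr 0.498 j6 0.145
shift units [-0.03  0.06 -0.04] turn units [-0.05  0.04 -0.  ]
```

```bash
python3 -m inch '[{"grip":0.64,"dx":0,"dy":0,"dz":0,"rx":0,"ry":0,"rz":0.5}]' >/dev/null; python3 tq.py
python3 -m inch '[{"grip":0.64,"dx":0,"dy":0,"dz":0,"rx":0,"ry":0,"rz":0.5}]' >/dev/null; python3 tq.py
```

```text
t 19.3 p [ 0.6678 -0.1566  0.1989] yaw 1.07 tilt [-3.137  0.004] F [-0.4  0.1 -1.2] Tz 0.542 Tcorr 0.543 j6 0.189
t 19.43 p [ 0.6679 -0.1566  0.199 ] yaw 1.026 tilt [-3.137  0.004] F [-0.2 -0.1 -1.2] Tz 0.484 Tcorr 0.484 j6 0.233
```

```bash
python3 -m inch '[{"grip":0.64,"dx":0,"dy":0,"dz":0,"rx":0,"ry":0,"rz":0.5}]' >/dev/null; python3 tq.py
python3 -m inch '[{"grip":0.64,"dx":0,"dy":0,"dz":0,"rx":0,"ry":0,"rz":0.5}]' >/dev/null; python3 tq.py
```

```text
t 19.55 p [ 0.6679 -0.1566  0.199 ] yaw 0.983 tilt [-3.138  0.004] F [-0.5 -0.4 -1. ] Tz 0.565 Tcorr 0.566 j6 0.276
t 19.68 p [ 0.6679 -0.1566  0.199 ] yaw 0.939 tilt [-3.138  0.005] F [-0.7 -2.  -0.2] Tz 0.588 Tcorr 0.591 j6 0.32
```

```bash
python3 -m inch '[{"grip":0.64,"dx":0,"dy":0,"dz":0,"rx":0,"ry":0,"rz":0.3}]' >/dev/null; python3 tq.py
python3 - <<'E'
from scipy.optimize import curve_fit
import numpy as np
y=np.array([3.055,3.002,2.949,2.896,2.361,1.916,1.826,1.737,1.648,1.559,1.47,1.381,1.291,1.203,1.114,1.07,1.026,.983,.939])
t=np.array([.416,.414,.373,.368,.443,.37,.315,.396,.384,.409,.354,.398,.353,.444,.498,.543,.484,.566,.591])
p,c=curve_fit(lambda y,f,y0:f+.48*np.maximum(0,y0-y),y,t,[.39,1.3]);print(p,np.sqrt(np.diag(c)))
E
```

```text
t 19.8 p [ 0.6679 -0.1566  0.199 ] yaw 0.913 tilt [-3.138  0.005] F [-0.5 -0.6 -1.2] Tz 0.607 Tcorr 0.609 j6 0.346
[0.38666667 1.31928968] [0.00963685 0.03307666]
```

```bash
python3 -m inch '[{"grip":0.64,"dx":0,"dy":0,"dz":0,"rx":0,"ry":0,"rz":-0.8},{"grip":0.64,"dx":0,"dy":0,"dz":0,"rx":0,"ry":0,"rz":-1},{"grip":0.64,"dx":0,"dy":0,"dz":0,"rx":0,"ry":0,"rz":-1},{"grip":0.64,"dx":0,"dy":0,"dz":0,"rx":0,"ry":0,"rz":0}]'; python3 tq.py
python3 -m inch '[{"grip":0.64,"dx":0,"dy":0,"dz":-0.5,"rx":0,"ry":0,"rz":0},{"grip":0.64,"dx":0,"dy":0,"dz":-1,"rx":0,"ry":0,"rz":0},{"grip":0.64,"dx":0,"dy":0,"dz":-1,"rx":0,"ry":0,"rz":0},{"grip":0.64,"dx":0,"dy":0,"dz":-1,"rx":0,"ry":0,"rz":0},{"grip":0.64,"dx":0,"dy":0,"dz":0,"rx":0,"ry":0,"rz":0}]'; python3 tq.py
python3 - <<'E'
from h import *
p=snap('wrist','w4.png');print(p['eye'],p['orientation'])
p=snap('scene','s4.png');a=p['frame'][120:260,220:360,::-1]
cv2.imwrite('pics/s4c.png',cv2.resize(a,None,fx=4.2,fy=4.2,interpolation=2))
E
```

```text
time: 20.3
tool_pos: [0.6685, -0.1568, 0.1997]
ee_rot: [-3.138, 0.004, 1.161]
wrist_force: [-1.1, 0.6, 0.8]
width: 0.0602
t 20.3 p [ 0.6685 -0.1568  0.1997] yaw 1.161 tilt [-3.138  0.004] F [-1.1  0.6  0.8] Tz -0.018 Tcorr -0.017 j6 0.098
time: 20.92
tool_pos: [0.6692, -0.1567, 0.2939]
ee_rot: [3.141, 0.003, 1.155]
wrist_force: [0.1, -0.6, -0.6]
width: 0.06
t 20.93 p [ 0.6692 -0.1567  0.2939] yaw 1.155 tilt [3.141e+00 3.000e-03] F [ 0.1 -0.6 -0.6] Tz -0.029 Tcorr -0.03 j6 0.104
[ 0.70098118 -0.08650196  0.45849775] [-0.27415939 -0.00098709 -0.41549662]
```

View pics/w4.png

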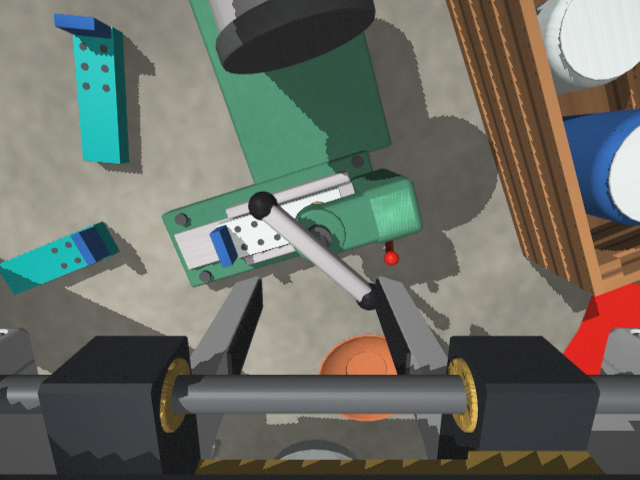

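View pics/s4c.png

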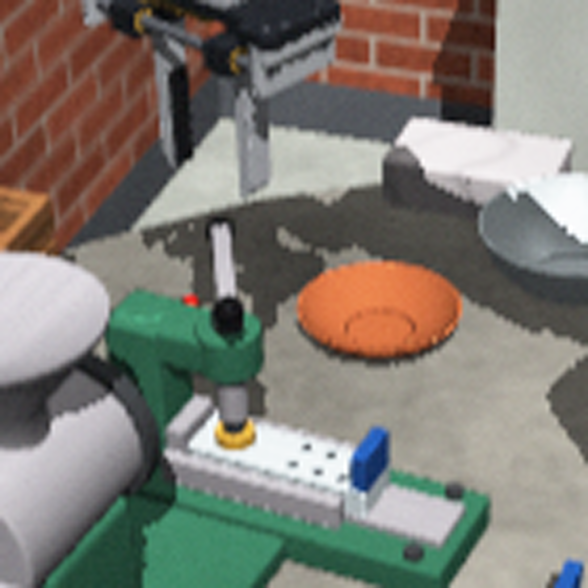

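Run:
```python
import numpy as np
from scipy.spatial.transform import Rotation as R
K=np.array([[362.43718052,0,318.39716434],[0,362.43718052,242.0940256],[0,0,1]]);e=np.array([ 0.70098118,-0.08650196,0.45849775]);o=[-0.27415939,-0.00098709,-0.41549662]
def atz(px,z):
    d=np.linalg.inv(K)@[px[0],px[1],1]; d=R.from_euler('xyz',o).apply([d[0],-d[1],-d[2]]); return (e+d*(z-e[2])/d[2]).round(4)
a,b=atz((262.5,205.5),.205),atz((371,297),.205);d=a-b
print((a+b)/2,np.linalg.norm(d),'screw',[(np.pi/2-.117-np.arctan2(d[1],d[0])+k)%(2*np.pi) for k in(0,np.pi)])
g=np.array([.6688,-.158]);y=-.117
for px in [(211,231),(224,266)]:
    w=atz(px,.088)[:2]-g; print(np.cos(y)*w[0]+np.sin(y)*w[1],-np.sin(y)*w[0]+np.cos(y)*w[1])
```

```text
[ 0.66935 -0.15945  0.205  ] 0.10600084905320335 screw [np.float64(5.735029425268808), np.float64(2.593436771679014)]
-0.11118980370133251 0.01995689236477302
-0.112169831325358 -0.020534335646441283
```

```bash
python3 -c "
from bench import robot
print(robot.close_job())"
```

```text
the job is handed in; nothing more can be done
None
```

I pushed the silver die bar home, clamped it, let go and handed the job in at about 21 s. The judge reported no verdict.

- **Bar home:** Drag was about 3 N on the way in. At the end the bar did not move under about 20 N along the guide, which is more than the 10 N a catch can give. The wrist picture after the push put the tab face at x = -115.5 mm; home is -115 mm. I used the bar in the guide, not the two turquoise look-alikes.
- **Clamp:** I turned the T-handle clockwise with the two open fingers as a pure couple. Free drag was about 0.39 N m. Torque began to rise near screw = 2.2 rad, and I stopped about 0.41 rad later at 0.61 N m. That is about 0.20 to 0.22 N m over free drag, inside the 0.12 to 0.28 window.
- **Letting go:** I backed the fingers off and lifted clear, and the wrist then read no load. The last pictures show the foot on the bar and the release lever and bystanders undisturbed.
- **Readings that disagreed slightly:**
  - The last wrist picture gave screw = 2.59 rad, against about 2.63 from the tool's turn.
  - A rough last reading of the tab gave -112 mm. That is past home, so I take it as error in picking the edge.
  - Single torque readings scattered by about 0.03 N m, with the odd one up to 0.07.

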